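# Put the succulents back on their own saucers

### The job

After watering, the three potted succulents were put back on each other's saucers. Stand each pot on the saucer of its own shape (round on round, square on square, oblong on oblong), upright, in the middle of it and with straight sides parallel to the saucer's; use the empty cork mat as the halfway place. Carry the plants upright, lower them right down before letting go, and leave the saucers and the three ornaments between them where they stand.

Things in the scene. Friction and masses are not known exactly. Their poses are not given: they have to be found in the camera images.
- pot_round: loose white glazed round pot with a pale green rosette succulent, about 0.4 kg. Straight upright wall, outer diameter 64 mm, 70 mm high; the stiff leaves stay within 52 mm diameter and end 98 mm above the origin. Origin: centre of the underside, z up. It starts standing in the oblong saucer.
- pot_square: loose white glazed square pot with a spiky dark green aloe, about 0.4 kg. Straight upright walls 58 x 58 mm, 66 mm high; the stiff leaves stay within 50 mm diameter and end 98 mm above the origin. Origin: centre of the underside, x and y along its sides, z up. It starts standing in the round saucer.
- pot_oblong: loose white glazed oblong trough pot with three ball cacti in a row, about 0.4 kg. Straight upright walls, 80 mm long (its x) by 50 mm wide (its y), 62 mm high; the cacti stay within 30 mm width and end 86 mm above the origin. Grip it across its 50 mm width. Origin: centre of the underside, z up. It starts standing in the square saucer.
- saucer_round: loose grey stoneware round saucer, 0.4 kg, outer diameter 100 mm, 16 mm high, flat well about 88 mm in diameter whose floor is 5 mm above the origin. Origin: centre of the underside. It belongs to the round pot.
- saucer_square: loose grey stoneware square saucer, 0.45 kg, outer 102 x 102 mm, 16 mm high, flat well 92 x 92 mm whose floor is 5 mm above the origin. Origin: centre of the underside, x and y along its sides. It belongs to the square pot.
- saucer_oblong: loose grey stoneware oblong saucer, 0.45 kg, outer 118 mm (its x) by 86 mm (its y), 16 mm high, flat well 108 x 76 mm whose floor is 5 mm above the origin. Origin: centre of the underside. It belongs to the oblong pot.
- cork_mat: brown cork mat lying flat and fixed on the worktop, 110 x 110 mm, 6 mm thick, empty at the start: the free place to park a pot. Origin: centre of its underside.
- vase: dark red round-bellied vase, an ornament to leave alone, 64 mm in diameter, 82 mm high. Origin: centre of its underside.
- candle_holder: blue-grey double-bulb candle holder with a thin cream candle, an ornament to leave alone, 60 mm in diameter, 114 mm high. Origin: centre of its underside.
- wire_pyramid: dark three-sided pyramid of steel wire, an ornament to leave alone, base within 74 mm diameter, 75 mm high. Origin: centre of its base.
Things that resemble listed ones, but are neither listed nor needed, are in the scene too. Leave any orange look-alike of the pot_oblong alone. What is shaped like the pot_square but purple is not meant.

How it is judged:
At the end, for the whole second after the job is handed in: Each pot stands at rest on the floor of the saucer of its own shape: centres within 12 mm, upright within 4 degrees, the square and the oblong pot's sides parallel to the saucer's within 14 degrees; saucers and ornaments upright and within 30 mm of where they were (horizontal distance between pot_round and saucer_round below 0.012 m and z of pot_round in the frame of saucer_round between 0.001 and 0.009 m and angle between each of pot_round, pot_square, pot_oblong's own z axis and vertical below 0.07 rad and linear speed of each of pot_round, pot_square, pot_oblong below 0.02 m/s and angular speed of each of pot_round, pot_square, pot_oblong below 0.2 rad/s and distance of each of saucer_round, saucer_square, saucer_oblong, vase, candle_holder, wire_pyramid from where it was at the start of the episode below 0.03 m and horizontal distance between pot_square and saucer_square below 0.012 m and z of pot_square in the frame of saucer_square between 0.001 and 0.009 m and horizontal distance between pot_oblong and saucer_oblong below 0.012 m and z of pot_oblong in the frame of saucer_oblong between 0.001 and 0.009 m and (angle between the x axis of pot_square and the x axis of saucer_square, either way round below 0.25 rad or angle between the x axis of pot_square and the y axis of saucer_square, either way round below 0.25 rad) and angle between the x axis of pot_oblong and the x axis of saucer_oblong, either way round below 0.25 rad and angle between each of vase, candle_holder, wire_pyramid's own z axis and vertical below 0.2 rad); the robot touches nothing.
It fails at once if a plant is tipped more than 35 degrees (angle between any of pot_round, pot_square, pot_oblong's own z axis and vertical above 0.6 rad).
It fails at once if a saucer is shifted more than 30 mm (distance of any of saucer_round, saucer_square, saucer_oblong from where it was at the start of the episode above 0.03 m).
It fails at once if an ornament is shifted more than 30 mm or knocked over (distance of any of vase, candle_holder, wire_pyramid from where it was at the start of the episode above 0.03 m or angle between any of vase, candle_holder, wire_pyramid's own z axis and vertical above 0.5 rad).
It fails at once if a pot is let fall (moving faster than 0.5 m/s out of the fingers' hold: a drop of about 13 mm) ((contact force between pot_round and the fingers below 0.1 N and linear speed of pot_round above 0.5 m/s) or (contact force between pot_square and the fingers below 0.1 N and linear speed of pot_square above 0.5 m/s) or (contact force between pot_oblong and the fingers below 0.1 N and linear speed of pot_oblong above 0.5 m/s)).
It also fails if it takes over 128 s, if anything falls off the work surface, if the arm or the gripper's body presses on something with over 40 N, if the wrist force passes 120 N, or if a joint passes its speed limit or range.

### The arm

A 7-joint arm with a two-finger parallel gripper is mounted at the origin on the work surface. World frame = base frame: x ahead of the robot, y to its left, z up, the work surface at z = 0. Lengths are in m, angles in rad, forces in N, time in s.
With the tool pointing down it reaches from about 0.425 to 0.925 m from the base axis. Payload 6.8 kg.
Tool frame: the origin (TCP) lies at the very end of the fingers, on their centre line; the grasp point (between the pads) lies bot.tcp_to_grasp behind it (bot.tcp_to_grasp is the distance from the TCP to the grasp point, in m); z points along the fingers, y is the line along which they close (so a half turn about z gives the same grasp; the last joint's range is limited). The gripper opens to 85 mm and grips with 20 to 120 N. Pads are 22 mm wide; open, the fingers measure 114 mm over their backs; the gripper's body (76 mm by 85 mm) begins 54 mm behind the grasp point. The pads swing forward as they close: fully open they stand 13 mm farther back than shut.
Start: joints at [1.154, 0.477, 0.022, 1.555, -0.011, 1.109, -0.083], TCP at [0.205, -0.643, 0.231] pointing down, gripper open.
Joint ranges: [-2.96, 2.96], [-0.34, 2.1], [-1.41, 1.46], [0.24, 2.44], [-1.37, 4.51], [0.17, 1.92], [-2.96, 2.96]. Speed limits (rad/s): [2.39, 2.39, 3.14, 3.14, 3.14, 3.14, 3.14].

### API

Orientations are given as a unit quaternion [w, x, y, z].
In Python, from station import bot gives the robot as it stands.
- The arm moves only by the tool servo_tool, never from a script. Its argument "motion" is a list that holds one entry, the list of rows, each a list of 7 numbers: the shift along the tool's x, y, z in m, then the turn, a rotation vector about the tool's x, y, z in units of 5 degrees (1.0 is 5 degrees), then the opening, from 0 (shut) to 1 (fully open). A call has 1 to 20 rows; each row is the pose to reach, as a shift and turn from the pose commanded when the call began, along the tool's axes at that moment; what a row does not reach only later rows make up. A row lasts 1/12 s, in which the tool goes at most 41.7 mm and 7.16 degrees, less where a joint would pass 70% of its speed; a pose out of reach is approached as far as the arm can. A call with a gripper value outside its range is refused whole. The fingers move at their own pace and stop on an object; "grip_force" is the grip in N (left out, the last holds). Time passes only in rows, so rows that repeat a pose let the fingers close. It gives the time, the measured TCP pose, the force, the opening and the grip force at its end, in the units of the state.
- bot.get_obs(): the state, without advancing time (a new reading comes with each control period).
- bot.read_camera(name): name is "scene" or "top" or "wrist"; returns a dict with "img" (480x640x3 uint8, red, green, blue), "K" (3x3 intrinsics, pixels), "pose" (4x4, takes a point from camera to world coordinates). Camera axes: x right, y down, z forward; pixel columns grow to the right and rows downward; lengths in m; the calibration is good to about 2 mm. A picture is of the moment at which its call begins. There is no depth.
- bot.hand_in(): hands the job in; it is judged then, once.
The state is a dict: "t": time; "q": joint angles; "joint_vel": joint speeds; "joint_torque": joint torques, N m; "eef_pos": TCP position; "tool_rot": TCP orientation; "contact_force": force on the tool from outside, world axes, zero at the start; "torque": the same for the moment, N m; "gripper_width": opening from 0.0 (shut) to 1.0 (fully open); "grasp_force": force on a finger pad.
Only numpy, scipy, OpenCV 4.12 (cv2) and the standard library are available. Lean on these libraries where they do the work, as an engineer would, in place of code of your own. Each camera call takes 0.05 s, during which the arm holds its last target. There are 200 camera calls.

## Working session

There is one attempt and no reset: what is moved stays moved. The work goes in short steps, Python scripts to look and compute and a tool call to move; the robot and the scene stay as the last step left them, time stands still between calls to the robot, and variables do not carry over. Pictures are saved under pics/ and viewed, at most 14 in all, crops included, and the job is handed in when it is done.

Besides the shell and the picture viewer there is one more tool, called after "Request:" as a command line: name --argument value ..., lists and objects as JSON in quotes. servo_tool: Moves the arm, as the interface text tells. Its arguments: {"type":"object","properties":{"motion":{"type":"array"},"grip_force":{"type":"number"}},"required":["motion"]}

```bash
mkdir -p pics
python3 - <<'E'
from station import bot
import cv2,numpy as np
print(bot.get_obs(), bot.tcp_to_grasp)
for n in ["scene","top"]:
    c=bot.read_camera(n); cv2.imwrite(f"pics/{n}0.png",c["img"][:,:,::-1]); np.savez(f"{n}0.npz",**c); print(n,c["K"],c["pose"].round(4))
E
```

```text
{'t': 0.0, 'q': array([ 1.15389483,  0.47781365,  0.02231231,  1.55642571, -0.01146983,
        1.10926231, -0.08310816]), 'joint_vel': array([ 0.00100206,  0.00087117,  0.00074598, -0.00015658, -0.00101426,
        0.00177417, -0.00117192]), 'joint_torque': array([-1.21029858e-03, -5.96451902e+01,  1.60721295e+00, -2.81200737e+01,
        1.24255262e-02,  9.34130891e-03,  8.16309034e-05]), 'eef_pos': array([ 0.20496719, -0.64253199,  0.23032695]), 'tool_rot': array([-8.65675515e-04,  9.88099511e-01,  1.53813402e-01, -2.08968012e-04]), 'contact_force': array([ 0.19601141, -1.30514562, -0.97597495]), 'torque': array([-0.0136806 , -0.01559287,  0.02672266]), 'grasp_force': 0.0, 'gripper_width': 0.9992590034539992} 0.0187
scene [[451.49320359   0.         317.08823338]
 [  0.         451.49320359 238.2796626 ]
 [  0.           0.           1.        ]] [[-0.7681  0.4172 -0.4858  0.9032]
 [ 0.6401  0.5222 -0.5636  0.3852]
 [ 0.0185 -0.7438 -0.6681  0.5977]
 [ 0.      0.      0.      1.    ]]
top [[447.24038636   0.         322.34231892]
 [  0.         447.24038636 235.4913582 ]
 [  0.           0.           1.        ]] [[ 0.0076 -0.9929  0.1186  0.3647]
 [-1.     -0.0082 -0.0045 -0.1258]
 [ 0.0055 -0.1185 -0.9929  0.925 ]
 [ 0.      0.      0.      1.    ]]
```

View pics/scene0.png

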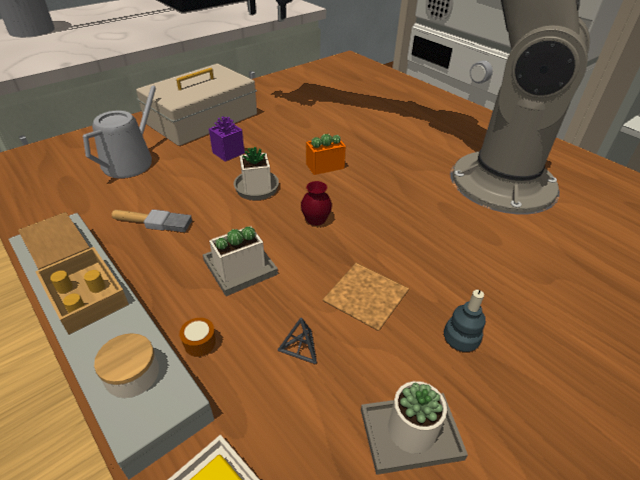

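View pics/top0.png

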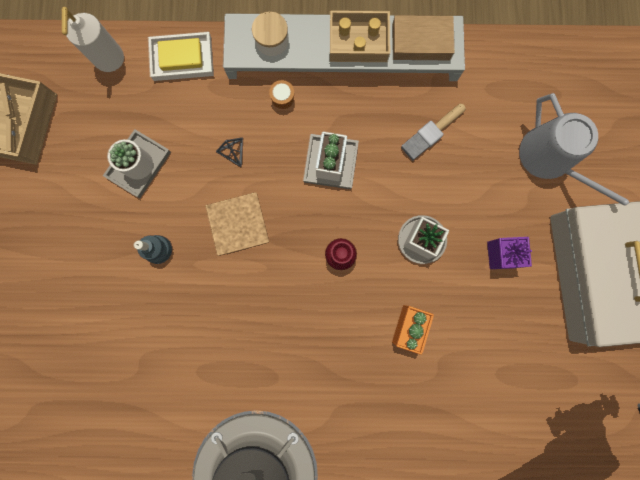

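The scene picture shows the round pot in the oblong saucer at about (417,420), the oblong pot at (238,255), the square pot at (256,175) and the cork mat at (367,295). In the top picture these are at (130,160), (331,160), (427,240) and (237,223).

There are two look-alikes in the top picture. The orange trough at (415,330) and the purple square pot at (512,252) are not meant. The white pots fit the description, because they stand in the saucers. I'll confirm this with one enlarged crop.

Run:
```python
import cv2,numpy as np
im=cv2.imread("pics/top0.png")
f=lambda x,y:cv2.resize(im[y:y+75,x:x+100],None,fx=4,fy=4,interpolation=cv2.INTER_CUBIC)
cv2.imwrite("pics/m0.png",np.vstack([np.hstack([f(85,125),f(280,120)]),np.hstack([f(375,203),f(187,187)])]))
```

```text
(no output)
```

View pics/m0.png

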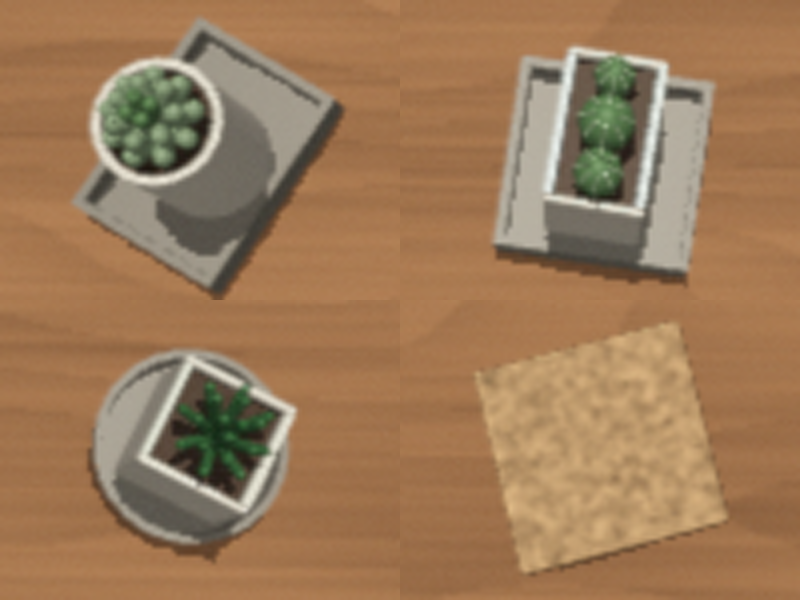

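The crop shows white pots in all three saucers: the round one upper left, the oblong upper right and the square lower left. The saucer, rim and mat corners can be read from it. I'll cast these onto their heights and check the sizes.

```bash
cat > h.py <<'E'
import numpy as np,cv2
def ray(c,px,z):
    K,P=c["K"],c["pose"]; px=np.atleast_2d(px).astype(float)
    d=np.c_[px,np.ones(len(px))]@np.linalg.inv(K).T@P[:3,:3].T
    return P[:3,3]+d*((z-P[2,3])/d[:,2:])
def proj(c,p):
    P=c["pose"]; q=(np.atleast_2d(p)-P[:3,3])@P[:3,:3]@c["K"].T
    return q[:,:2]/q[:,2:]
def quad(c,px,z):
    w=ray(c,px,z)[:,:2]; s=np.linalg.norm(np.roll(w,-1,0)-w,axis=1)
    d1=w[1]-w[0]-w[3]+w[2]
    return w.mean(0).round(4),(s*1000).round(1),"ang side0-1 deg",np.degrees(np.arctan2(d1[1],d1[0])).round(1),"diag",((w[0]+w[2]-w[1]-w[3])/2*1000).round(1)
E
python3 - <<'E'
from h import *
c=dict(np.load("top0.npz")); im=c["img"]
o=lambda x,y,l:np.array(l)/4.+[x-.4,y-.4]
print("saucer_obl",quad(c,o(85,125,[(200,18),(338,103),(214,290),(75,202)]),.016))
print("saucer_sq",quad(c,o(280,120,[(122,57),(315,83),(289,271),(93,244)]),.016))
print("mat",quad(c,o(187,187,[(76,75),(277,22),(328,221),(126,274)]),.006))
print("pot_obl",quad(c,o(280,120,[(170,47),(267,62),(243,214),(144,198)]),.067))
print("pot_sq",quad(c,o(375,203,[(190,55),(296,108),(245,215),(138,158)]),.071))
hsv=cv2.cvtColor(im,cv2.COLOR_RGB2HSV)
# white rims
for n,(x,y),z in [("round",(85,125),.075),("sq",(375,203),.071),("obl",(280,120),.067)]:
    m=((hsv[...,1]<45)&(hsv[...,2]>195)).astype(np.uint8)[y:y+75,x:x+100]
    k=max(cv2.findContours(m,cv2.RETR_EXTERNAL,cv2.CHAIN_APPROX_NONE)[0],key=cv2.contourArea)
    if n=="round":
        e=cv2.fitEllipse(k); print(n,e,ray(c,np.array(e[0])+[x,y],z).round(4))
    else:
        r=cv2.boxPoints(cv2.minAreaRect(k))+[x,y]; print(n,quad(c,r,z))
# round saucer: edge points picked by eye on the outer rim
p=o(375,203,[(93,440),(100,412-0),(130,370),(190,350),(286,460),(262,515),(200,542),(150,527),(110,490)])-[0,75]
w=ray(c,p,.016)[:,:2]; A=np.c_[2*w,np.ones(len(w))]; s=np.linalg.lstsq(A,(w**2).sum(1),rcond=None)[0]
print("saucer_round",s[:2].round(4),"d",2*np.sqrt(s[2]+s[:2]@s[:2]))
for n,px in [("vase",(341,254)),("candle",(156,250)),("pyr",(233,152))]: print(n,ray(c,px,.04).round(3))
E
```

```text
saucer_obl (array([0.6227, 0.2586]), array([ 87.3, 116.1,  87.5, 115.7]), 'ang side0-1 deg', np.float64(-121.4), 'diag', array([-0.2,  0. ]))
saucer_sq (array([ 0.6314, -0.1463]), array([102.4, 101.8, 102.7, 101.6]), 'ang side0-1 deg', np.float64(-97.4), 'diag', array([-0.1, -0.1]))
mat (array([0.4982, 0.0472]), array([107.9, 108.3, 107. , 107.8]), 'ang side0-1 deg', np.float64(-74.5), 'diag', array([-0.4,  0.4]))
pot_obl (array([ 0.6333, -0.1457]), array([48.8, 78.3, 49.3, 78. ]), 'ang side0-1 deg', np.float64(-98.7), 'diag', array([-0.2, -0.2]))
pot_sq (array([ 0.4673, -0.3348]), array([56.7, 57.9, 57.6, 56.6]), 'ang side0-1 deg', np.float64(-117.3), 'diag', array([-0.8, -0.1]))
round ((38.69138717651367, 29.91006088256836), (29.31977081298828, 31.107337951660156), 60.97455978393555) [[0.6214 0.2592 0.075 ]]
sq (array([ 0.4736, -0.3228]), array([56.2, 29.2, 56.1, 29. ]), 'ang side0-1 deg', np.float64(-27.2), 'diag', array([-0.1, -0.1]))
obl (array([ 0.6411, -0.1239]), array([76.3, 19.1, 76.2, 18.9]), 'ang side0-1 deg', np.float64(-22.7), 'diag', array([-0.1, -0.1]))
saucer_round [ 0.4683 -0.3351] d 0.09862133214019578
vase [[ 0.434 -0.167  0.04 ]]
candle [[0.439 0.2   0.04 ]]
pyr [[0.64  0.053 0.04 ]]
```

Every measured size matches to within about 2 mm. My plan is round→mat, oblong→oblong saucer, square→square saucer, then round→round saucer. I'll write a move calculator.

```bash
cat >> h.py <<'E'
from scipy.spatial.transform import Rotation as R
def go(x,y,z,ydeg):
    """tool-axis shift (mm) and turn (5 deg units) from here to TCP x,y,z (m), pointing down, tool y at world angle ydeg"""
    from station import bot
    o=bot.get_obs(); Q=R.from_quat(np.roll(o["tool_rot"],-1))
    a=np.radians(ydeg); yv=np.array([np.cos(a),np.sin(a),0]); zv=np.array([0,0,-1.])
    T=R.from_matrix(np.c_[np.cross(yv,zv),yv,zv])
    print("t",round(o["t"],2),"pos",o["eef_pos"].round(4),"F",o["contact_force"].round(1),"w",round(float(o["gripper_width"]),3),"q",o["q"].round(2))
    print("shift mm",(Q.inv().apply(np.array([x,y,z])-o["eef_pos"])*1000).round(1),"turn",(np.degrees((Q.inv()*T).as_rotvec())/5).round(2))
E
python3 -c "
from h import *
go(.6215,.259,.18,22.6)"
```

```text
t 0.1 pos [ 0.205  -0.6425  0.2304] F [ 0.3  0.4 -0.4] w 0.999 q [ 1.15  0.48  0.02  1.56 -0.01  1.11 -0.08]
shift mm [ 670.9 -732.2   51.6] turn [-2.000e-02 -1.000e-02 -1.898e+01]
```

Request:
servo_tool --motion '[[[30,-30,0,0,0,-0.6,1],[0.03,-0.03,0,0,0,-0.6,1]]]'

```text
t: 0.27
eef_pos: [0.2284, -0.5996, 0.2298]
tool_rot: [-0.003, 0.983, 0.183, 0.001]
contact_force: [1.9, 0.6, -0.6]
gripper_width: 0.999
grasp_force: 0.0
```

My first row was in mm by mistake. It was clamped to one small, safe step. I'll carry on in metres.

```bash
python3 -c "
from h import *
go(.6215,.259,.18,22.6)"
```

```text
t 0.27 pos [ 0.2284 -0.5996  0.2298] F [ 1.9  0.6 -0.6] w 0.999 q [ 1.12  0.43 -0.01  1.64 -0.    1.08 -0.09]
shift mm [ 675.7 -659.2   55.7] turn [ -0.02  -0.08 -18.3 ]
```

Request:
servo_tool --motion '[[[0.06,-0.06,0.004,0,0,-1.5,1],[0.09,-0.088,0.008,0,0,-2.6,1],[0.12,-0.117,0.01,0,0,-3.6,1],[0.15,-0.146,0.012,0,0,-4.5,1],[0.18,-0.176,0.015,0,0,-5.4,1],[0.21,-0.205,0.017,0,0,-6.3,1],[0.24,-0.234,0.02,0,0,-7.2,1],[0.27,-0.263,0.022,0,0,-8.1,1],[0.3,-0.293,0.025,0,0,-9,1],[0.33,-0.322,0.027,0,0,-9.9,1],[0.36,-0.351,0.03,0,0,-10.8,1],[0.39,-0.38,0.032,0,0,-11.7,1],[0.42,-0.41,0.035,0,0,-12.6,1],[0.45,-0.439,0.037,0,0,-13.5,1],[0.48,-0.468,0.04,0,0,-14.4,1],[0.51,-0.498,0.042,0,0,-15.3,1],[0.54,-0.527,0.045,0,0,-16.2,1],[0.57,-0.556,0.047,0,0,-17.1,1],[0.6,-0.585,0.05,0,0,-17.9,1],[0.62,-0.605,0.05,0,0,-18.3,1]]]'

```text
t: 1.93
eef_pos: [0.5767, 0.15, 0.182]
tool_rot: [-0.0, 0.557, 0.831, -0.0]
contact_force: [0.1, -0.7, 0.3]
gripper_width: 1.002
grasp_force: 0.0
```

```bash
python3 -c "
from h import *
go(.6215,.259,.18,22.6)"
```

```text
t 1.93 pos [0.5767 0.15   0.182 ] F [ 0.1 -0.7  0.3] w 1.002 q [ 0.12  0.47 -0.64  1.77  0.33  1.01 -0.25]
shift mm [83.7 82.9  1.9] turn [-0.01  0.   -0.05]
```

Request:
servo_tool --motion '[[[0.02,0.02,0,0,0,0,1],[0.045,0.045,0,0,0,0,1],[0.065,0.065,0,0,0,0,1],[0.08,0.079,0,0,0,0,1],[0.08,0.079,0,0,0,0,1],[0.08,0.079,0,0,0,0,1],[0.08,0.079,0,0,0,0,1]]]'

```text
t: 2.52
eef_pos: [0.6191, 0.2512, 0.1821]
tool_rot: [-0.0, 0.558, 0.83, -0.001]
contact_force: [0.0, -0.1, -0.3]
gripper_width: 1.0
grasp_force: 0.0
```

```bash
python3 -c "
from h import *
from station import bot
c=bot.read_camera('wrist'); np.savez('w1.npz',**c); cv2.imwrite('pics/w1.png',c['img'][:,:,::-1]); print(c['pose'].round(3),proj(c,[[.6215,.259,.075]]))
go(.6215,.259,.042,22.6)"
```

```text
[[ 0.927  0.356  0.12   0.588]
 [ 0.375 -0.877 -0.301  0.328]
 [-0.002  0.324 -0.946  0.325]
 [ 0.     0.     0.     1.   ]] [[328.82706995 228.04467643]]
t 2.57 pos [0.6192 0.2507 0.1822] F [ 0.1 -0.2 -0.7] w 0.999 q [-0.06  0.59 -0.62  1.59  0.37  1.09 -0.38]
shift mm [  7.    5.4 140.2] turn [-0.01  0.01 -0.1 ]
```

View pics/w1.png

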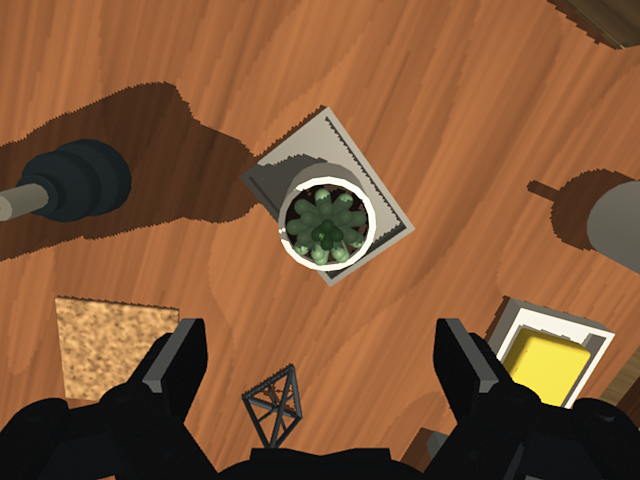

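The wrist picture shows the white round pot's rim centred at (328,223), against (329,228) predicted, so it agrees to within 3 mm. Nothing stands near the fingers. I'll descend with the fingers open around it.

Request:
servo_tool --motion '[[[0.008,0.005,0.01,0,0,-0.1,1],[0.008,0.005,0.03,0,0,-0.1,1],[0.008,0.005,0.055,0,0,-0.1,1],[0.008,0.005,0.08,0,0,-0.1,1],[0.008,0.005,0.1,0,0,-0.1,1],[0.008,0.005,0.118,0,0,-0.1,1],[0.008,0.005,0.13,0,0,-0.1,1],[0.008,0.005,0.137,0,0,-0.1,1],[0.008,0.005,0.14,0,0,-0.1,1],[0.008,0.005,0.14,0,0,-0.1,1],[0.008,0.005,0.14,0,0,-0.1,0.5],[0.008,0.005,0.14,0,0,-0.1,0.3],[0.008,0.005,0.14,0,0,-0.1,0.3],[0.008,0.005,0.14,0,0,-0.1,0.3],[0.008,0.005,0.14,0,0,-0.1,0.3],[0.008,0.005,0.14,0,0,-0.1,0.3],[0.008,0.005,0.14,0,0,-0.1,0.3],[0.008,0.005,0.14,0,0,-0.1,0.3]]]' --grip_force 40

```text
t: 4.07
eef_pos: [0.6211, 0.2619, 0.0442]
tool_rot: [0.0, 0.554, 0.832, 0.0]
contact_force: [-2.9, -2.2, 5.7]
gripper_width: 0.734
grasp_force: 45.0
```

```bash
python3 -c "
from h import *
go(.621,.260,.17,22.6)
go(.498,.047,.17,22.6)
"
```

```text
t 4.07 pos [0.6211 0.2619 0.0442] F [-2.9 -2.2  5.7] w 0.734 q [-0.12  0.75 -0.55  1.66  0.48  0.87 -0.46]
shift mm [  -1.7   -0.7 -125.8] turn [0.01 0.   0.02]
t 4.07 pos [0.6211 0.2619 0.0442] F [-2.9 -2.2  5.7] w 0.734 q [-0.12  0.75 -0.55  1.66  0.48  0.87 -0.46]
shift mm [-150.8 -196.4 -126. ] turn [0.01 0.   0.02]
```

Request:
servo_tool --motion '[[[0,0,-0.004,0,0,0,0.3],[0,0,-0.012,0,0,0,0.3],[0,0,-0.026,0,0,0,0.3],[0,0,-0.044,0,0,0,0.3],[0,0,-0.064,0,0,0,0.3],[0,0,-0.084,0,0,0,0.3],[0,0,-0.104,0,0,0,0.3],[-0.003,-0.004,-0.12,0,0,0,0.3],[-0.01,-0.013,-0.126,0,0,0,0.3],[-0.022,-0.029,-0.126,0,0,0,0.3],[-0.037,-0.048,-0.126,0,0,0,0.3],[-0.053,-0.069,-0.126,0,0,0,0.3],[-0.07,-0.091,-0.126,0,0,0,0.3],[-0.087,-0.113,-0.126,0,0,0,0.3],[-0.104,-0.135,-0.126,0,0,0,0.3],[-0.12,-0.156,-0.126,0,0,0,0.3],[-0.134,-0.174,-0.126,0,0,0,0.3],[-0.144,-0.187,-0.126,0,0,0,0.3],[-0.15,-0.194,-0.126,0,0,0,0.3],[-0.151,-0.196,-0.126,0,0,0,0.3]]]'

```text
t: 5.73
eef_pos: [0.4969, 0.0441, 0.1684]
tool_rot: [0.0, 0.555, 0.832, -0.001]
contact_force: [0.6, 0.4, -4.2]
gripper_width: 0.733
grasp_force: 45.4
```

```bash
python3 -c "
from h import *
go(.498,.047,.045,22.6)
"
```

```text
t 5.73 pos [0.4969 0.0441 0.1684] F [ 0.6  0.4 -4.2] w 0.733 q [ 0.34  0.34 -0.66  2.    0.26  0.89 -0.07]
shift mm [  2.5   2.3 123.4] turn [-0.02  0.02 -0.02]
```

Request:
servo_tool --motion '[[[0.002,0.002,0.012,0,0,0,0.3],[0.002,0.002,0.03,0,0,0,0.3],[0.002,0.002,0.05,0,0,0,0.3],[0.002,0.002,0.07,0,0,0,0.3],[0.002,0.002,0.088,0,0,0,0.3],[0.002,0.002,0.102,0,0,0,0.3],[0.002,0.002,0.112,0,0,0,0.3],[0.002,0.002,0.117,0,0,0,0.3],[0.002,0.002,0.119,0,0,0,0.3],[0.002,0.002,0.12,0,0,0,0.3],[0.002,0.002,0.121,0,0,0,0.3],[0.002,0.002,0.122,0,0,0,0.3],[0.002,0.002,0.1225,0,0,0,0.3],[0.002,0.002,0.123,0,0,0,0.3],[0.002,0.002,0.123,0,0,0,0.3]]]'

```text
t: 6.98
eef_pos: [0.4996, 0.0493, 0.0459]
tool_rot: [0.0, 0.554, 0.832, 0.0]
contact_force: [0.8, 0.6, -5.4]
gripper_width: 0.735
grasp_force: 45.4
```

Request:
servo_tool --motion '[[[0,0,0.0005,0,0,0,0.3],[0,0,0.001,0,0,0,0.3],[0,0,0.0015,0,0,0,0.3],[0,0,0.0015,0,0,0,0.3]]]'

```text
t: 7.32
eef_pos: [0.4996, 0.0493, 0.0451]
tool_rot: [0.0, 0.554, 0.832, -0.0]
contact_force: [-2.2, -0.9, 7.4]
gripper_width: 0.737
grasp_force: 46.6
```

Contact came at the predicted height. I'll release and lift.

Request:
servo_tool --motion '[[[0,0,0,0,0,0,0.8],[0,0,0,0,0,0,0.9],[0,0,0,0,0,0,1],[0,0,0,0,0,0,1],[0,0,0,0,0,0,1],[0,0,0,0,0,0,1],[0,0,-0.01,0,0,0,1],[0,0,-0.03,0,0,0,1],[0,0,-0.06,0,0,0,1],[0,0,-0.09,0,0,0,1],[0,0,-0.115,0,0,0,1],[0,0,-0.13,0,0,0,1],[0,0,-0.136,0,0,0,1],[0,0,-0.136,0,0,0,1]]]'

```text
t: 8.48
eef_pos: [0.5003, 0.0495, 0.1819]
tool_rot: [0.001, 0.554, 0.832, 0.001]
contact_force: [-0.1, 0.7, -1.0]
gripper_width: 1.001
grasp_force: 0.0
```

```bash
python3 -c "
from h import *
go(.6325,-.146,.18,81.3)
"
```

```text
t 8.48 pos [0.5003 0.0495 0.1819] F [-0.1  0.7 -1. ] w 1.001 q [ 0.34  0.32 -0.67  1.98  0.25  0.92 -0.06]
shift mm [-231.4   46.6    2.4] turn [  0.02   0.03 -11.72]
```

Request:
servo_tool --motion '[[[-0.01,0.002,0,0,0,-0.5,1],[-0.03,0.006,0,0,0,-1.6,1],[-0.055,0.011,0,0,0,-2.8,1],[-0.08,0.016,0,0,0,-4,1],[-0.105,0.021,0,0,0,-5.3,1],[-0.13,0.026,0,0,0,-6.6,1],[-0.155,0.031,0,0,0,-7.9,1],[-0.18,0.036,0,0,0,-9.2,1],[-0.205,0.041,0,0,0,-10.4,1],[-0.222,0.045,0,0,0,-11.3,1],[-0.23,0.046,0,0,0,-11.7,1],[-0.231,0.047,0,0,0,-11.7,1],[-0.231,0.047,0,0,0,-11.7,1],[-0.231,0.047,0,0,0,-11.7,1]]]'

```text
t: 9.65
eef_pos: [0.6312, -0.1443, 0.1793]
tool_rot: [-0.001, 0.077, 0.997, 0.0]
contact_force: [-0.3, 0.5, -0.4]
gripper_width: 0.998
grasp_force: 0.0
```

```bash
python3 -c "
from h import *
from station import bot
c=bot.read_camera('wrist'); cv2.imwrite('pics/w2.png',c['img'][:,:,::-1]); a=np.radians(-8.7);u=np.array([np.cos(a),np.sin(a)])*.04;v=np.array([-np.sin(a),np.cos(a)])*.025
print(proj(c,[[*(np.array([.633,-.1458])+s*u+r*v),.067] for s,r in[(0,0),(1,1),(1,-1),(-1,-1),(-1,1)]]).round(1))
go(.6325,-.146,.036,81.3)"
```

```text
[[318.5 238.3]
 [354.2 291.9]
 [283.3 292.2]
 [279.2 179.3]
 [357.2 179. ]]
t 9.7 pos [ 0.6313 -0.1442  0.1797] F [-0.6  0.9 -0.1] w 1.0 q [ 0.67  0.6  -0.77  1.63  0.46  1.1   1.18]
shift mm [ -1.7  -1.7 143.7] turn [ 0.   -0.01 -0.01]
```

View pics/w2.png

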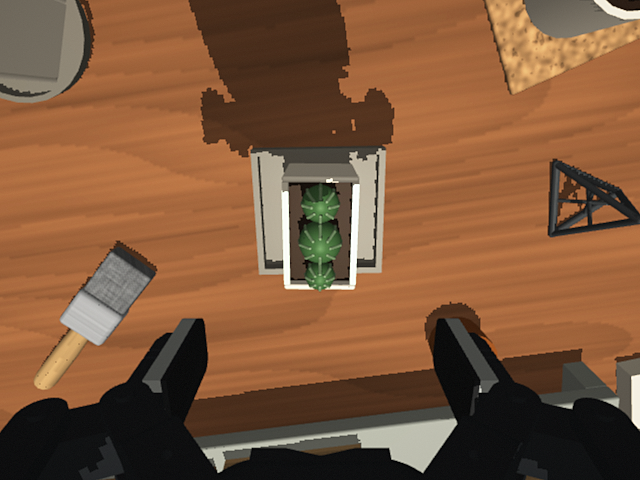

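The wrist picture shows the oblong rim between (283,179) and (357,290), within 2 px of prediction. The fingers are clear of the saucer and everything else, so I'll grip it.

Request:
servo_tool --motion '[[[-0.001,-0.002,0.01,0,0,0,1],[-0.001,-0.002,0.03,0,0,0,1],[-0.001,-0.002,0.055,0,0,0,1],[-0.001,-0.002,0.08,0,0,0,1],[-0.001,-0.002,0.1,0,0,0,1],[-0.001,-0.002,0.118,0,0,0,1],[-0.001,-0.002,0.132,0,0,0,1],[-0.001,-0.002,0.14,0,0,0,1],[-0.001,-0.002,0.143,0,0,0,1],[-0.001,-0.002,0.143,0,0,0,1],[-0.001,-0.002,0.143,0,0,0,0.5],[-0.001,-0.002,0.143,0,0,0,0.3],[-0.001,-0.002,0.143,0,0,0,0.3],[-0.001,-0.002,0.143,0,0,0,0.3],[-0.001,-0.002,0.143,0,0,0,0.3],[-0.001,-0.002,0.143,0,0,0,0.3],[-0.001,-0.002,0.143,0,0,0,0.3],[-0.001,-0.002,0.143,0,0,0,0.3],[-0.001,-0.002,0.143,0,0,0,0.3]]]'

```text
t: 11.28
eef_pos: [0.6338, -0.147, 0.0386]
tool_rot: [0.001, 0.077, 0.997, 0.0]
contact_force: [0.2, 2.1, 6.7]
gripper_width: 0.575
grasp_force: 43.5
```

```bash
python3 -c "
from h import *
go(.6225,.2585,.17,58.6)
"
```

```text
t 11.28 pos [ 0.6338 -0.147   0.0386] F [0.2 2.1 6.7] w 0.575 q [ 0.6   0.76 -0.68  1.72  0.6   0.88  1.09]
shift mm [  72.8  399.1 -131.3] turn [0.01 0.03 4.52]
```

Request:
servo_tool --motion '[[[0,0,-0.004,0,0,0,0.3],[0,0,-0.012,0,0,0,0.3],[0,0,-0.026,0,0,0,0.3],[0,0,-0.044,0,0,0,0.3],[0,0,-0.064,0,0,0,0.3],[0,0,-0.084,0,0,0,0.3],[0,0,-0.104,0,0,0,0.3],[0,0.004,-0.12,0,0,0,0.3],[0.002,0.014,-0.13,0,0,0.1,0.3],[0.005,0.03,-0.131,0,0,0.3,0.3],[0.009,0.05,-0.131,0,0,0.6,0.3],[0.013,0.075,-0.131,0,0,0.9,0.3],[0.018,0.1,-0.131,0,0,1.2,0.3],[0.023,0.127,-0.131,0,0,1.5,0.3],[0.028,0.154,-0.131,0,0,1.8,0.3],[0.033,0.181,-0.131,0,0,2.1,0.3],[0.038,0.208,-0.131,0,0,2.4,0.3],[0.043,0.235,-0.131,0,0,2.7,0.3],[0.047,0.258,-0.131,0,0,3,0.3],[0.05,0.275,-0.131,0,0,3.2,0.3]]]'

```text
t: 12.95
eef_pos: [0.6239, 0.1355, 0.1686]
tool_rot: [-0.0, 0.214, 0.977, 0.001]
contact_force: [0.2, 0.5, -3.6]
gripper_width: 0.573
grasp_force: 42.4
```

Request:
servo_tool --motion '[[[0,0,0,0,0,0,0.3],[0,0,0,0,0,0,0.3],[0,0,0,0,0,0,0.3]]]'

```text
t: 13.2
eef_pos: [0.6249, 0.1312, 0.1681]
tool_rot: [-0.0, 0.215, 0.977, -0.001]
contact_force: [0.3, -0.7, -3.5]
gripper_width: 0.579
grasp_force: 42.6
```

```bash
python3 -c "
from h import *
go(.6225,.2585,.17,58.6)
"
```

```text
t 13.2 pos [0.6249 0.1312 0.1681] F [ 0.3 -0.7 -3.5] w 0.579 q [ 0.21  0.59 -0.73  1.67  0.44  1.06  0.48]
shift mm [ 55.5 114.6  -2.1] turn [-0.01 -0.    1.32]
```

Request:
servo_tool --motion '[[[0.004,0.009,0,0,0,0.1,0.3],[0.012,0.025,0,0,0,0.3,0.3],[0.022,0.045,0,0,0,0.5,0.3],[0.032,0.066,0,0,0,0.8,0.3],[0.042,0.087,0,0,0,1,0.3],[0.05,0.104,0,0,0,1.2,0.3],[0.055,0.113,0,0,0,1.3,0.3],[0.055,0.115,0,0,0,1.3,0.3],[0.055,0.115,0,0,0,1.3,0.3],[0.055,0.115,0,0,0,1.3,0.3]]]'

```text
t: 14.03
eef_pos: [0.6242, 0.2571, 0.1678]
tool_rot: [0.0, 0.271, 0.963, -0.001]
contact_force: [-0.3, -0.7, -3.7]
gripper_width: 0.574
grasp_force: 42.7
```

```bash
python3 -c "
from h import *
from station import bot
c=bot.read_camera('top'); np.savez('t1.npz',**c)
im=c['img'][:,:,::-1]; cv2.imwrite('pics/t1.png',cv2.resize(im[100:250,80:280],None,fx=4,fy=4,interpolation=cv2.INTER_CUBIC))
go(.6225,.2585,.041,58.6)
"
```

```text
t 14.08 pos [0.6243 0.2567 0.1679] F [ 0.1 -0.2 -3.2] w 0.581 q [-0.01  0.64 -0.7   1.58  0.45  1.1   0.2 ]
shift mm [  2.6   0.8 126.8] turn [-0.02  0.01 -0.01]
```

View pics/t1.png

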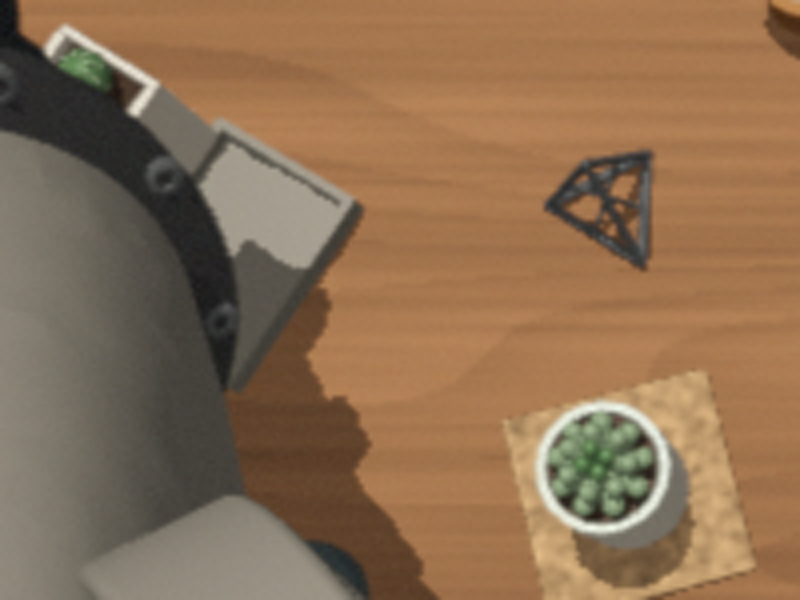

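The round pot stands upright on the mat with its rim at (603,467) in the crop. The trough sits parallel to its saucer, which hasn't moved. I'll lower it.

Request:
servo_tool --motion '[[[0.001,0.001,0.012,0,0,0,0.3],[0.002,0.001,0.03,0,0,0,0.3],[0.003,0.001,0.05,0,0,0,0.3],[0.003,0.001,0.07,0,0,0,0.3],[0.003,0.001,0.09,0,0,0,0.3],[0.003,0.001,0.106,0,0,0,0.3],[0.003,0.001,0.117,0,0,0,0.3],[0.003,0.001,0.123,0,0,0,0.3],[0.003,0.001,0.125,0,0,0,0.3],[0.003,0.001,0.126,0,0,0,0.3],[0.003,0.001,0.127,0,0,0,0.3],[0.003,0.001,0.128,0,0,0,0.3],[0.003,0.001,0.1285,0,0,0,0.3],[0.003,0.001,0.129,0,0,0,0.3],[0.003,0.001,0.1295,0,0,0,0.3],[0.003,0.001,0.1295,0,0,0,0.3]]]'

```text
t: 15.42
eef_pos: [0.6216, 0.2615, 0.0388]
tool_rot: [0.0, 0.27, 0.963, 0.0]
contact_force: [0.6, 0.8, -3.5]
gripper_width: 0.579
grasp_force: 42.7
```

```bash
python3 -c "
from h import *
go(.6225,.2585,.0386,58.6)
"
```

```text
t 15.42 pos [0.6216 0.2615 0.0388] F [ 0.6  0.8 -3.5] w 0.579 q [-0.06  0.78 -0.63  1.65  0.56  0.9   0.11]
shift mm [-2.3 -2.1  0.2] turn [0.   0.   0.02]
```

Request:
servo_tool --motion '[[[-0.002,-0.002,0,0,0,0,0.3],[-0.002,-0.002,0.0005,0,0,0,0.3],[-0.002,-0.002,0.001,0,0,0,0.3],[-0.002,-0.002,0.0015,0,0,0,0.3],[-0.002,-0.002,0.0015,0,0,0,0.3]]]'

```text
t: 15.83
eef_pos: [0.6224, 0.2586, 0.0386]
tool_rot: [0.0, 0.27, 0.963, -0.0]
contact_force: [-3.9, -2.6, 7.3]
gripper_width: 0.58
grasp_force: 44.1
```

Request:
servo_tool --motion '[[[0,0,0,0,0,0,0.65],[0,0,0,0,0,0,0.8],[0,0,0,0,0,0,1],[0,0,0,0,0,0,1],[0,0,0,0,0,0,1],[0,0,0,0,0,0,1],[0,0,0,0,0,0,1],[0,0,-0.01,0,0,0,1],[0,0,-0.03,0,0,0,1],[0,0,-0.06,0,0,0,1],[0,0,-0.09,0,0,0,1],[0,0,-0.115,0,0,0,1],[0,0,-0.13,0,0,0,1],[0,0,-0.141,0,0,0,1],[0,0,-0.141,0,0,0,1]]]'

```text
t: 17.08
eef_pos: [0.6232, 0.2594, 0.1807]
tool_rot: [0.001, 0.27, 0.963, 0.001]
contact_force: [1.0, -0.3, -0.5]
gripper_width: 0.996
grasp_force: 0.0
```

```bash
python3 -c "
from h import *
go(.4675,-.335,.18,-27.3)
"
```

```text
t 17.08 pos [0.6232 0.2594 0.1807] F [ 1.  -0.3 -0.5] w 0.996 q [-0.01  0.62 -0.71  1.57  0.44  1.11  0.2 ]
shift mm [-176.  -588.7   -0.7] turn [ 4.00e-02 -1.00e-02  1.72e+01]
```

Request:
servo_tool --motion '[[[-0.003,-0.01,0,0,0,0.3,1],[-0.009,-0.03,0,0,0,0.9,1],[-0.018,-0.06,0,0,0,1.8,1],[-0.027,-0.092,0,0,0,2.7,1],[-0.037,-0.125,0,0,0,3.7,1],[-0.047,-0.158,0,0,0,4.7,1],[-0.057,-0.191,0,0,0,5.6,1],[-0.067,-0.224,0,0,0,6.6,1],[-0.077,-0.257,0,0,0,7.6,1],[-0.087,-0.29,0,0,0,8.6,1],[-0.097,-0.323,0,0,0,9.5,1],[-0.107,-0.356,0,0,0,10.5,1],[-0.117,-0.389,0,0,0,11.5,1],[-0.127,-0.422,0,0,0,12.4,1],[-0.137,-0.455,0,0,0,13.4,1],[-0.147,-0.488,0,0,0,14.4,1],[-0.157,-0.521,0,0,0,15.3,1],[-0.166,-0.553,0,0,0,16.3,1],[-0.173,-0.578,0,0,0,17,1],[-0.176,-0.589,0,0,0,17.2,1]]]'

```text
t: 18.75
eef_pos: [0.4624, -0.3405, 0.1761]
tool_rot: [-0.001, 0.857, 0.516, -0.002]
contact_force: [0.1, -1.0, -0.9]
gripper_width: 1.004
grasp_force: 0.0
```

Request:
servo_tool --motion '[[[0,0,0,0,0,0,1],[0,0,0,0,0,0,1],[0,0,0,0,0,0,1]]]'

```text
t: 19.0
eef_pos: [0.4669, -0.3336, 0.1775]
tool_rot: [-0.001, 0.853, 0.522, 0.0]
contact_force: [0.6, 0.6, -0.4]
gripper_width: 1.0
grasp_force: 0.0
```

```bash
python3 -c "
from h import *
from station import bot
c=bot.read_camera('wrist'); cv2.imwrite('pics/w3.png',c['img'][:,:,::-1]); a=np.radians(-27.3);u=np.array([np.cos(a),np.sin(a)])*.029;v=np.array([-np.sin(a),np.cos(a)])*.029
print(proj(c,[[*(np.array([.4675,-.335])+s*u+r*v),.071] for s,r in[(0,0),(1,1),(1,-1),(-1,-1),(-1,1)]]).round(1))
go(.4675,-.335,.042,-27.3)"
```

```text
[[322.5 238.8]
 [368.3 195.6]
 [364.9 279.2]
 [279.9 279.1]
 [277.  195.5]]
t 19.05 pos [ 0.4672 -0.3335  0.1778] F [ 0.6  0.6 -0. ] w 0.999 q [ 0.75  0.39 -0.3   1.84  0.14  0.94 -0.08]
shift mm [ -1.4   1.  135.8] turn [-0.01 -0.01  0.04]
```

View pics/w3.png

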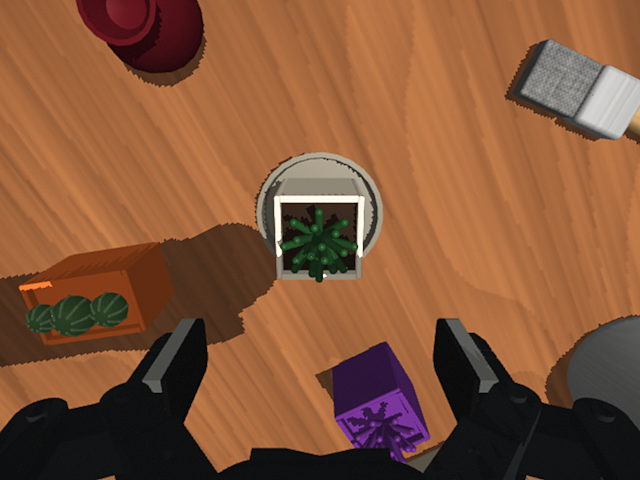

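The wrist picture shows the white square pot's rim at (275,197)–(363,279), square to the fingers and 2 mm off. The orange and purple look-alikes are at (85,300) and (380,400), well clear. I'll grip the square pot.

Request:
servo_tool --motion '[[[-0.001,0,0.01,0,0,0,1],[-0.001,0,0.03,0,0,0,1],[-0.001,0,0.055,0,0,0,1],[-0.001,0,0.08,0,0,0,1],[-0.001,0,0.1,0,0,0,1],[-0.001,0,0.116,0,0,0,1],[-0.001,0,0.127,0,0,0,1],[-0.001,0,0.133,0,0,0,1],[-0.001,0,0.135,0,0,0,1],[-0.001,0,0.135,0,0,0,1],[-0.001,0,0.135,0,0,0,0.6],[-0.001,0,0.135,0,0,0,0.4],[-0.001,0,0.135,0,0,0,0.4],[-0.001,0,0.135,0,0,0,0.4],[-0.001,0,0.135,0,0,0,0.4],[-0.001,0,0.135,0,0,0,0.4],[-0.001,0,0.135,0,0,0,0.4],[-0.001,0,0.135,0,0,0,0.4]]]'

```text
t: 20.55
eef_pos: [0.4664, -0.3371, 0.0442]
tool_rot: [0.0, 0.854, 0.52, 0.0]
contact_force: [-1.0, -0.2, 5.5]
gripper_width: 0.674
grasp_force: 44.9
```

```bash
python3 -c "
from h import *
go(.6315,-.146,.17,-7.4)
"
```

```text
t 20.55 pos [ 0.4664 -0.3371  0.0442] F [-1.  -0.2  5.5] w 0.674 q [ 0.71  0.57 -0.25  1.92  0.22  0.68 -0.15]
shift mm [ 245.5   59.2 -125.8] turn [ 0.01  0.01 -3.98]
```

Request:
servo_tool --motion '[[[0,0,-0.004,0,0,0,0.4],[0,0,-0.012,0,0,0,0.4],[0,0,-0.026,0,0,0,0.4],[0,0,-0.044,0,0,0,0.4],[0,0,-0.064,0,0,0,0.4],[0,0,-0.084,0,0,0,0.4],[0,0,-0.104,0,0,0,0.4],[0.004,0.001,-0.12,0,0,0,0.4],[0.014,0.003,-0.126,0,0,-0.2,0.4],[0.032,0.008,-0.126,0,0,-0.5,0.4],[0.055,0.013,-0.126,0,0,-0.9,0.4],[0.08,0.019,-0.126,0,0,-1.3,0.4],[0.106,0.026,-0.126,0,0,-1.7,0.4],[0.132,0.032,-0.126,0,0,-2.1,0.4],[0.158,0.038,-0.126,0,0,-2.6,0.4],[0.184,0.045,-0.126,0,0,-3,0.4],[0.207,0.05,-0.126,0,0,-3.4,0.4],[0.226,0.055,-0.126,0,0,-3.7,0.4],[0.238,0.058,-0.126,0,0,-3.9,0.4],[0.243,0.059,-0.126,0,0,-4,0.4]]]'

```text
t: 22.22
eef_pos: [0.631, -0.1436, 0.1679]
tool_rot: [-0.001, 0.749, 0.663, 0.0]
contact_force: [0.1, -0.2, -4.4]
gripper_width: 0.671
grasp_force: 43.8
```

Request:
servo_tool --motion '[[[0,0,0,0,0,0,0.4],[0,0,0,0,0,0,0.4],[0,0,0,0,0,0,0.4]]]'

```text
t: 22.47
eef_pos: [0.629, -0.1496, 0.1687]
tool_rot: [-0.0, 0.751, 0.66, -0.001]
contact_force: [-0.6, -1.1, -3.2]
gripper_width: 0.669
grasp_force: 43.8
```

```bash
python3 -c "
from h import *
go(.6312,-.148,.0442,-7.4)
"
```

```text
t 22.47 pos [ 0.629  -0.1496  0.1687] F [-0.6 -1.1 -3.2] w 0.669 q [ 0.43  0.52 -0.4   1.66  0.24  1.   -0.19]
shift mm [  2.1   2.1 124.5] turn [-0.01  0.01 -0.01]
```

Request:
servo_tool --motion '[[[0.001,0.001,0.012,0,0,0,0.4],[0.001,0.002,0.03,0,0,0,0.4],[0.001,0.002,0.05,0,0,0,0.4],[0.001,0.002,0.07,0,0,0,0.4],[0.001,0.002,0.088,0,0,0,0.4],[0.001,0.002,0.102,0,0,0,0.4],[0.001,0.002,0.112,0,0,0,0.4],[0.001,0.002,0.117,0,0,0,0.4],[0.001,0.002,0.12,0,0,0,0.4],[0.001,0.002,0.121,0,0,0,0.4],[0.001,0.002,0.122,0,0,0,0.4],[0.001,0.002,0.123,0,0,0,0.4],[0.001,0.002,0.123,0,0,0,0.4]]]'

```text
t: 23.55
eef_pos: [0.6325, -0.1473, 0.0468]
tool_rot: [0.0, 0.751, 0.661, 0.0]
contact_force: [-0.4, -0.5, -3.8]
gripper_width: 0.671
grasp_force: 43.8
```

```bash
python3 -c "
from h import *
go(.6312,-.148,.0442,-7.4)
"
```

```text
t 23.55 pos [ 0.6325 -0.1473  0.0468] F [-0.4 -0.5 -3.8] w 0.671 q [ 0.39  0.67 -0.36  1.73  0.31  0.79 -0.25]
shift mm [-0.9 -1.2  2.6] turn [0.01 0.   0.02]
```

Request:
servo_tool --motion '[[[-0.001,-0.001,0.0005,0,0,0,0.4],[-0.001,-0.001,0.001,0,0,0,0.4],[-0.001,-0.001,0.0015,0,0,0,0.4],[-0.001,-0.001,0.002,0,0,0,0.4],[-0.001,-0.001,0.0025,0,0,0,0.4],[-0.001,-0.001,0.003,0,0,0,0.4],[-0.001,-0.001,0.003,0,0,0,0.4]]]'

```text
t: 24.13
eef_pos: [0.631, -0.1482, 0.0443]
tool_rot: [0.0, 0.751, 0.661, -0.0]
contact_force: [-4.4, -0.3, 6.4]
gripper_width: 0.667
grasp_force: 45.0
```

Request:
servo_tool --motion '[[[0,0,0,0,0,0,0.75],[0,0,0,0,0,0,0.85],[0,0,0,0,0,0,1],[0,0,0,0,0,0,1],[0,0,0,0,0,0,1],[0,0,0,0,0,0,1],[0,0,-0.01,0,0,0,1],[0,0,-0.03,0,0,0,1],[0,0,-0.06,0,0,0,1],[0,0,-0.09,0,0,0,1],[0,0,-0.115,0,0,0,1],[0,0,-0.13,0,0,0,1],[0,0,-0.136,0,0,0,1],[0,0,-0.136,0,0,0,1]]]'

```text
t: 25.3
eef_pos: [0.632, -0.1482, 0.1814]
tool_rot: [0.001, 0.751, 0.661, 0.001]
contact_force: [-0.3, 0.0, 0.3]
gripper_width: 0.998
grasp_force: 0.0
```

```bash
python3 -c "
from h import *
c=dict(np.load('t1.npz')); hsv=cv2.cvtColor(c['img'],cv2.COLOR_RGB2HSV)
m=((hsv[...,1]<45)&(hsv[...,2]>195)).astype(np.uint8); x,y=205,190; m=m[y:y+60,x:x+60]
k=max(cv2.findContours(m,0,1)[0],key=cv2.contourArea); e=cv2.fitEllipse(k); p=ray(c,np.array(e[0])+[x,y],.076)[0]; print(e,p)
go(p[0],p[1],.18,10)
"
```

```text
((25.144454956054688, 26.32302474975586), (31.60464859008789, 32.58613967895508), 57.41691970825195) [0.50167154 0.04764177 0.076     ]
t 25.3 pos [ 0.632  -0.1482  0.1814] F [-0.3  0.   0.3] w 0.998 q [ 0.43  0.51 -0.41  1.65  0.23  1.02 -0.18]
shift mm [ 177.6 -154.2    0.8] turn [ 0.04  0.01 -3.46]
```

Request:
servo_tool --motion '[[[0.009,-0.008,0,0,0,-0.2,1],[0.027,-0.023,0,0,0,-0.5,1],[0.05,-0.043,0,0,0,-1,1],[0.073,-0.063,0,0,0,-1.4,1],[0.096,-0.083,0,0,0,-1.9,1],[0.119,-0.103,0,0,0,-2.3,1],[0.142,-0.123,0,0,0,-2.8,1],[0.162,-0.14,0,0,0,-3.2,1],[0.174,-0.151,0,0,0,-3.4,1],[0.178,-0.154,0,0,0,-3.5,1],[0.178,-0.154,0,0,0,-3.5,1],[0.178,-0.154,0,0,0,-3.5,1],[0.178,-0.154,0,0,0,-3.5,1]]]'

```text
t: 26.38
eef_pos: [0.5016, 0.0465, 0.1789]
tool_rot: [0.0, 0.643, 0.766, -0.0]
contact_force: [-0.4, 0.3, -0.1]
gripper_width: 0.998
grasp_force: 0.0
```

```bash
python3 -c "
from h import *
go(.501,.0485,.043,10)
"
```

```text
t 26.38 pos [0.5016 0.0465 0.1789] F [-0.4  0.3 -0.1] w 0.998 q [ 0.27  0.31 -0.58  1.98  0.22  0.91 -0.24]
shift mm [  2.1  -0.2 135.9] turn [-0.    0.    0.01]
```

Request:
servo_tool --motion '[[[0,0,0.01,0,0,0,1],[0,0,0.03,0,0,0,1],[0,0,0.055,0,0,0,1],[0,0,0.08,0,0,0,1],[0,0,0.1,0,0,0,1],[0,0,0.116,0,0,0,1],[0,0,0.127,0,0,0,1],[0,0,0.133,0,0,0,1],[0,0,0.135,0,0,0,1],[0,0,0.135,0,0,0,1],[0,0,0.135,0,0,0,0.6],[0,0,0.135,0,0,0,0.4],[0,0,0.135,0,0,0,0.4],[0,0,0.135,0,0,0,0.4],[0,0,0.135,0,0,0,0.4],[0,0,0.135,0,0,0,0.4],[0,0,0.135,0,0,0,0.4],[0,0,0.135,0,0,0,0.4]]]'

```text
t: 27.88
eef_pos: [0.5011, 0.0479, 0.0452]
tool_rot: [0.001, 0.642, 0.767, 0.0]
contact_force: [-2.5, -1.2, 6.5]
gripper_width: 0.735
grasp_force: 42.9
```

```bash
python3 -c "
from h import *
go(.468,-.335,.17,-35)
"
```

```text
t 27.88 pos [0.5011 0.0479 0.0452] F [-2.5 -1.2  6.5] w 0.735 q [ 0.17  0.51 -0.48  2.08  0.39  0.64 -0.4 ]
shift mm [-371.1 -100.1 -124.6] turn [0.01 0.   9.04]
```

Request:
servo_tool --motion '[[[0,0,-0.004,0,0,0,0.4],[0,0,-0.012,0,0,0,0.4],[0,0,-0.026,0,0,0,0.4],[0,0,-0.044,0,0,0,0.4],[0,0,-0.064,0,0,0,0.4],[0,0,-0.084,0,0,0,0.4],[0,0,-0.104,0,0,0,0.4],[-0.004,-0.001,-0.12,0,0,0.1,0.4],[-0.014,-0.004,-0.13,0,0,0.3,0.4],[-0.03,-0.008,-0.132,0,0,0.7,0.4],[-0.05,-0.013,-0.132,0,0,1.2,0.4],[-0.073,-0.02,-0.132,0,0,1.8,0.4],[-0.098,-0.026,-0.132,0,0,2.4,0.4],[-0.123,-0.033,-0.132,0,0,3,0.4],[-0.148,-0.04,-0.132,0,0,3.6,0.4],[-0.173,-0.047,-0.132,0,0,4.2,0.4],[-0.198,-0.053,-0.132,0,0,4.8,0.4],[-0.22,-0.059,-0.132,0,0,5.3,0.4],[-0.236,-0.064,-0.132,0,0,5.7,0.4],[-0.245,-0.066,-0.132,0,0,5.9,0.4]]]'

```text
t: 29.55
eef_pos: [0.4772, -0.2084, 0.1752]
tool_rot: [-0.0, 0.818, 0.576, -0.001]
contact_force: [-1.0, -1.2, -5.5]
gripper_width: 0.738
grasp_force: 45.4
```

```bash
python3 -c "
from h import *
go(.468,-.335,.177,-35)
"
```

```text
t 29.55 pos [ 0.4772 -0.2084  0.1752] F [-1.  -1.2 -5.5] w 0.738 q [ 0.6   0.32 -0.37  1.96  0.15  0.9  -0.19]
shift mm [-122.3   34.1   -1.7] turn [-0.02  0.02  3.06]
```

Request:
servo_tool --motion '[[[-0.006,0.002,0,0,0,0.2,0.4],[-0.02,0.006,0,0,0,0.5,0.4],[-0.04,0.011,0,0,0,1,0.4],[-0.062,0.017,0,0,0,1.6,0.4],[-0.084,0.023,0,0,0,2.1,0.4],[-0.105,0.029,0,0,0,2.6,0.4],[-0.118,0.033,0,0,0,2.9,0.4],[-0.122,0.034,0,0,0,3,0.4],[-0.122,0.034,0,0,0,3,0.4],[-0.122,0.034,0,0,0,3,0.4],[-0.122,0.034,0,0,0,3,0.4]]]'

```text
t: 30.47
eef_pos: [0.4715, -0.3295, 0.1761]
tool_rot: [-0.001, 0.884, 0.468, 0.0]
contact_force: [0.8, -0.2, -5.4]
gripper_width: 0.739
grasp_force: 45.5
```

```bash
python3 -c "
from h import *
go(.468,-.335,.0442,-35)
"
```

```text
t 30.47 pos [ 0.4715 -0.3295  0.1761] F [ 0.8 -0.2 -5.4] w 0.739 q [ 0.71  0.39 -0.26  1.84  0.12  0.93 -0.2 ]
shift mm [ -6.6   0.3 131.8] turn [-0.01 -0.01  0.16]
```

Request:
servo_tool --motion '[[[-0.003,0,0.012,0,0,0,0.4],[-0.005,0,0.03,0,0,0,0.4],[-0.006,0,0.05,0,0,0,0.4],[-0.006,0,0.07,0,0,0,0.4],[-0.006,0,0.09,0,0,0,0.4],[-0.006,0,0.106,0,0,0,0.4],[-0.006,0,0.117,0,0,0,0.4],[-0.006,0,0.123,0,0,0,0.4],[-0.006,0,0.126,0,0,0,0.4],[-0.006,0,0.128,0,0,0,0.4],[-0.006,0,0.129,0,0,0,0.4],[-0.006,0,0.129,0,0,0,0.4]]]'

```text
t: 31.47
eef_pos: [0.4681, -0.3364, 0.0478]
tool_rot: [0.001, 0.884, 0.467, 0.0]
contact_force: [-0.0, 0.1, -5.0]
gripper_width: 0.732
grasp_force: 45.6
```

```bash
python3 -c "
from h import *
go(.468,-.335,.0442,-35)
"
```

```text
t 31.47 pos [ 0.4681 -0.3364  0.0478] F [-0.   0.1 -5. ] w 0.732 q [ 0.69  0.56 -0.23  1.92  0.19  0.68 -0.25]
shift mm [ 1.  -0.9  3.6] turn [ 0.01 -0.    0.14]
```

Request:
servo_tool --motion '[[[0.001,-0.001,0.0005,0,0,0,0.4],[0.001,-0.001,0.001,0,0,0,0.4],[0.001,-0.001,0.0015,0,0,0,0.4],[0.001,-0.001,0.002,0,0,0,0.4],[0.001,-0.001,0.0025,0,0,0,0.4],[0.001,-0.001,0.003,0,0,0,0.4],[0.001,-0.001,0.0035,0,0,0,0.4],[0.001,-0.001,0.004,0,0,0,0.4],[0.001,-0.001,0.004,0,0,0,0.4]]]'

```text
t: 32.22
eef_pos: [0.4675, -0.3347, 0.0442]
tool_rot: [0.0, 0.884, 0.467, -0.0]
contact_force: [-3.4, 1.8, 7.0]
gripper_width: 0.735
grasp_force: 46.9
```

Request:
servo_tool --motion '[[[0,0,0,0,0,0,0.8],[0,0,0,0,0,0,0.9],[0,0,0,0,0,0,1],[0,0,0,0,0,0,1],[0,0,0,0,0,0,1],[0,0,0,0,0,0,1],[0,0,-0.01,0,0,0,1],[0,0,-0.03,0,0,0,1],[0,0,-0.06,0,0,0,1],[0,0,-0.09,0,0,0,1],[0,0,-0.12,0,0,0,1],[0,0,-0.15,0,0,0,1],[-0.03,0,-0.17,0,0,0,1],[-0.06,0,-0.18,0,0,0,1],[-0.1,0,-0.18,0,0,0,1],[-0.14,0,-0.18,0,0,0,1],[-0.18,0,-0.18,0,0,0,1],[-0.22,0,-0.18,0,0,0,1],[-0.24,0,-0.18,0,0,0,1],[-0.24,0,-0.18,0,0,0,1]]]'

```text
t: 33.88
eef_pos: [0.3265, -0.5381, 0.2237]
tool_rot: [0.001, 0.886, 0.463, -0.002]
contact_force: [-0.2, 0.2, 0.1]
gripper_width: 1.001
grasp_force: 0.0
```

Run:
```python
from h import *
from station import bot
c=bot.read_camera('top'); np.savez('t2.npz',**c)
im=c['img'][:,:,::-1]
f=lambda x,y:cv2.resize(im[y:y+75,x:x+100],None,fx=4,fy=4,interpolation=cv2.INTER_CUBIC)
cv2.imwrite("pics/m2.png",np.vstack([np.hstack([f(85,115),f(280,120)]),np.hstack([f(375,203),cv2.resize(im,(400,300))])]))
```

```text
(no output)
```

View pics/m2.png

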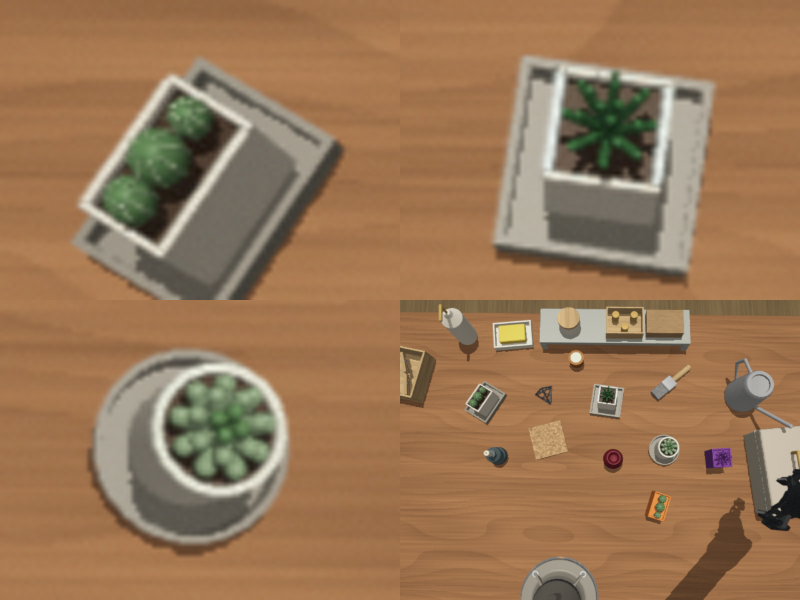

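All pots stand upright on their own saucers, and the saucers and ornaments look unmoved. I'll check the centres numerically.

Run:
```python
from h import *
c=dict(np.load("t2.npz")); o=lambda x,y,l:np.array(l)/4.+[x-.4,y-.4]
print("obl",quad(c,o(85,115,[(171,75),(251,126),(161,256),(80,205)]),.067),"want .6227 .2586 -121.4")
print("sq",quad(c,o(280,120,[(159,66),(273,80),(261,189),(144,175)]),.071),"want .6314 -.1463 -97.4")
print("round",ray(c,o(375,128,[(221,428)]),.075),"want .4683 -.3351")
```

```text
obl (array([0.6218, 0.258 ]), array([48.3, 77.4, 48.3, 77.9]), 'ang side0-1 deg', np.float64(-121.8), 'diag', array([ 0.2, -0.1])) want .6227 .2586 -121.4
sq (array([ 0.6334, -0.1472]), array([56.7, 55.6, 57.7, 55.8]), 'ang side0-1 deg', np.float64(-96.6), 'diag', array([ 0. , -0.5])) want .6314 -.1463 -97.4
round [[ 0.46960624 -0.33570919  0.075     ]] want .4683 -.3351
```

All three centres are within about 2 mm and the angles within 1 degree.

```bash
python3 -c "
from station import bot
print(bot.hand_in())"
```

```text
the job is handed in; nothing more can be done
None
```

The job is handed in at about 34 s of the 128 s: each pot stands upright on its own saucer, within about 2 mm of centre and 1 degree of parallel by the last camera check, and the saucers and ornaments look unmoved; the hand-in returned no verdict.

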